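Hold the carved brick up to the record camera

TASK

Three small bricks are laid dry on the bedding course; take the one whose end has been carved into a moulding and hold it up in the air for the record camera on the tripod: carved end 15 cm from the lens, centred on it and squarely facing it along its downward-slanting line of sight, and the right way up in the picture. Finish while still holding it there, motionless in the gripper - do not set it down or let go - and leave the two uncarved bricks, the tools and the camera undisturbed, without touching the camera at all.

Things in the scene. Friction and masses are not known exactly. Their poses are not given: they have to be found in the camera images.
- carved_center (a point): Centre of the loose carved brick (27.5 mm above its underside): fired clay, 110 long (x), 50 wide (y), 55 mm high (z), 0.35-0.65 kg; it balances 6 mm behind this point (-x). +x points to the carved end, +z to its top. Rear 74 mm: plain block, parallel sides. Stands upright on the bedding course in any of three places, carved end to the course's +x, about 45 mm clear of its neighbours.
- carved_face (a point): Middle of that brick's carved end, the point to show to the lens: 55 mm ahead of carved_center along the brick's +x, same axes. The front 36 mm is a base moulding running across the width: at the bottom a square band 16 mm high, out to this point's plane; above it a half-round roll 24 mm in diameter, 9 mm further back; above that the top is cut back 36 mm.
- blank_a: First uncarved brick, loose: plain square-ended fired block 110 (x) by 50 (y) by 55 mm (z), about 0.55 kg, origin at the centre of its underside. Stands in the same row; to be left alone.
- blank_b: Second uncarved brick, same size and kind, origin at the centre of its underside. Stands in the same row; to be left alone.
- bed: Bedding course, fixed: two bricks end to end with a mortar joint, 105 (x) by 345 (y) by 55 mm (z), origin at the centre of its underside on the work surface, its top 55 mm above. The three small bricks stand on it side by side along its y, 95 mm from middle to middle, lengthwise along its x.
- lens (a point): Centre of the front of the camera's lens (60 mm in diameter), 0.26-0.34 m up. +x: line of sight out of the lens, slanting down 0.25-0.5 rad; +y: camera's left, horizontal; +z: top of its picture. Camera body 116 mm wide, 100 mm high, behind the lens. In the finished hold carved_face lies 0.15 m along this +x; the brick's +x points against it, its +z along this +z.
- tripod: Black table tripod that carries the camera, clamped height and slant; origin on the work surface under its column; three feet 105 mm out from it. Its +x is the horizontal direction in which the camera looks. Must not be touched.
- level: Spirit level lying near the work, loose, 22 (x) by 404 (y) by 50 mm (z), origin at the centre of its underside. Bystander.
- hammer: Mason's hammer lying on the work surface, loose, 270 mm long along its x with the head at +x, 28 mm high. Bystander.
- chisel: Stone chisel lying on the work surface, loose, 180 mm long along its x, 21 mm high. Bystander.
- spray: Green spray bottle with white trigger head, loose, 76 mm in diameter, 205 mm high, origin at the centre of its underside. Bystander.
There are look-alikes about, which are no part of the job. Leave any pink look-alike of the part that bears carved_center alone.

How it is judged:
By the outcome, as a careful person would: the job done as asked, in the order asked, and still so for the second after the job is handed in, while the arm keeps its last pose, push and grip.
It also fails if it takes over 48 s, if anything falls off the work surface, if the arm or the gripper's body presses on something with over 40 N, if the wrist force passes 120 N, or if a joint passes its speed limit or range.

ROBOT

A 6-joint arm with a two-finger parallel gripper is mounted at the origin on the work surface. World frame = base frame: x ahead of the robot, y to its left, z up, the work surface at z = 0. Lengths are in m, angles in degrees, forces in N, time in s.
With the tool pointing down it reaches from about 0.4 to 0.825 m from the base axis. Payload 7 kg.
Tool frame: the origin (TCP) lies at the centre of the arm's flange, where the gripper is bolted on; the fingertips stand 178 mm ahead of it and the grasp point (between the pads) lies 159 mm ahead of it (ctrl.hold_point_z is the distance from the TCP to the grasp point, in m); z points along the fingers, y is the line along which they close (so a half turn about z gives the same grasp; the last joint's range is limited). The gripper opens to 88 mm and grips with 3 to 60 N. Pads are 19 mm wide; open, the fingers measure 130 mm over their backs; the gripper's body (78 mm by 193 mm) begins 47 mm behind the grasp point.
Start: joints at [-57.405, 20.546, 0.682, 0, -70.136, -16.507], TCP at [0.187, -0.649, 0.405] pointing down, gripper open.
Joint ranges: [-176.03, 176.03], [-82.01, 121.73], [-58.28, 71.71], [-173.87, 95.51], [-174.79, -0.11], [-173.66, 173.66]. Speed limits (degrees/s): [136.94, 136.94, 172.46, 180, 180, 180].

INTERFACE

Orientations are given as [roll, pitch, yaw] about the fixed x, y, z axes, in that order (R = Rz(yaw) Ry(pitch) Rx(roll)).
In Python, from plant import ctrl gives the robot as it stands.
- The arm moves only by the shell command python3 -m inch 'ROWS'. ROWS is JSON, one flat list of numbers, 7 for each row, row after row: the closure, from 0 (fully open) to 1 (shut), then the shift along the tool's x, y, z in mm, then the turn, a rotation vector about the tool's x, y, z in degrees. In form: [hand, x, y, z, wx, wy, wz, hand, x, y, z, wx, wy, wz, ...]. A call has 1 to 5 rows; each row is the pose to reach, as a shift and turn from the pose commanded when the call began, along the tool's axes at that moment; what a row does not reach only later rows make up. A row lasts 1/10 s, in which the tool goes at most 50 mm and 8.59 degrees, less where a joint would pass 70% of its speed; a pose out of reach is approached as far as the arm can. A call with a gripper value outside its range is refused whole. The fingers move at their own pace and stop on an object; the grip force is fixed at half the most. Time passes only in rows, so rows that repeat a pose let the fingers close. It gives the time, the measured TCP pose, the force, the opening and the grip force at its end, in the units of the state.
- ctrl.get_obs(): the state, without advancing time (a new reading comes with each control period).
- ctrl.snapshot(name): name is "scene" or "top" or "wrist"; returns a dict with "frame" (384x512x3 uint8, red, green, blue), "K" (3x3 intrinsics, pixels), "R" (3x3) and "t" (3): a world point X has camera coordinates R X + t. Camera axes: x right, y down, z forward; pixel columns grow to the right and rows downward; lengths in m; the calibration is good to about 2 mm. A picture is of the moment at which its call begins. There is no depth.
- ctrl.close_job(): hands the job in; it is judged then, once.
Trained networks look in a picture, given as the dict that the camera call returned (one of the last four; its "shot" number tells which), for a name from the list of things; names that differ only in an ending like _2 or _b are one class to them, and where a whole thing is asked for, a point or a joint stands for the part that bears it (a point fixed in the world has none). Each returns a list of dicts, best first, with "p" (0 to 1); they miss things now and then, are a little off and sometimes report something else, mostly with a low value. They report only what shows in the picture. A call takes as long as a camera call. They do not tell look-alikes from the thing itself.
- ctrl.recognise(picture, thing): "location" ([x, y, z] in m, in world coordinates, good to about 4 mm: the middle of the surface that is visible of it).
- ctrl.trace(picture, thing): "pixels" (384x512 bool, what is visible of it).
- ctrl.mark_of(picture, thing): "location" ([x, y, z] in m, in world coordinates, good to about 4 mm: a listed point, or the origin of a listed thing).
The state is a dict: "clock": time; "joint_pos": joint angles; "qvel": joint speeds; "tau": joint torques, N m; "tool_pos": TCP position; "orientation": TCP orientation; "force": force on the tool from outside, world axes, zero at the start; "moment": the same for the moment, N m; "opening": finger opening in m; "gripper_force": force on a finger pad.
Only numpy, scipy, OpenCV 4.12 (cv2) and the standard library are available. Lean on these libraries where they do the work, as an engineer would, in place of code of your own. Each camera call takes 0.05 s, during which the arm holds its last target. There are 200 camera calls.

## Working session

There is one attempt and no reset: what is moved stays moved. The work goes in short steps, Python scripts to look and compute and a shell command to move; the robot and the scene stay as the last step left them, time stands still between calls to the robot, and variables do not carry over. Pictures are saved under pics/ and viewed, at most 10 in all, crops included, and the job is handed in when it is done.

```bash
ls; mkdir -p pics
python3 - <<'E'
from plant import ctrl
import cv2,numpy as np
print(ctrl.get_obs())
for n in ("scene","top"):
    s=ctrl.snapshot(n); cv2.imwrite(f"pics/{n}0.png",cv2.resize(s["frame"][:,:,::-1],(800,600)))
    print(n,s["K"].round(1).tolist(),(-s["R"].T@s["t"]).round(3))
    for th in ("carved_center","carved_face","blank_a","bed","lens","tripod","level","hammer","chisel","spray"):
        for r in ctrl.mark_of(s,th): 
            if r["p"]>.2:
                L=np.array(r["location"]);p=s["K"]@(s["R"]@L+s["t"]);print(th,round(r["p"],2),L.round(3),(p[:2]/p[2]).round())
E
```

```text
pics
{'clock': 0.0, 'joint_pos': array([-5.74060673e+01,  2.05919766e+01,  6.33666120e-01, -1.92483757e-02,
       -7.01350450e+01, -1.65067357e+01]), 'qvel': array([ 0.06915001,  0.07186444,  0.03838005, -0.06985233,  0.09634098,
       -0.02715745]), 'tau': array([ 1.62617314e-03, -5.82720315e+01,  2.93067920e+01,  6.99747339e+00,
        6.91502384e-03, -1.48123891e-04]), 'tool_pos': array([ 0.18698585, -0.64838707,  0.40371825]), 'orientation': array([ 1.79905351e+02, -9.17849472e-03, -1.63919351e+02]), 'force': array([ 0.21015705, -0.41682221,  0.13057906]), 'moment': array([ 0.03387667, -0.00414832,  0.03445613]), 'gripper_force': 0.0, 'opening': 0.08741868688410732}
scene [[348.4, 0.0, 256.7], [0.0, 348.4, 183.5], [0.0, 0.0, 1.0]] [ 1.047 -0.487  0.853]
carved_center 0.96 [ 0.338 -0.333  0.027] [121. 257.]
carved_center 0.58 [ 0.52  -0.07   0.084] [229. 224.]
carved_center 0.44 [ 0.547 -0.163  0.053] [212. 256.]
carved_face 0.81 [ 0.579 -0.054  0.082] [247. 232.]
carved_face 0.71 [ 0.391 -0.315  0.028] [136. 263.]
carved_face 0.5 [ 0.523 -0.072  0.08 ] [229. 226.]
blank_a 0.89
[... 677 characters left out ...]
.93 [ 0.524 -0.072  0.084] [299. 197.]
carved_center 0.59 [ 0.339 -0.333  0.026] [368. 250.]
carved_face 0.87 [ 0.576 -0.054  0.086] [294. 182.]
carved_face 0.68 [ 0.394 -0.313  0.028] [363. 235.]
carved_face 0.48 [ 0.549 -0.165  0.056] [324. 191.]
blank_a 0.91 [ 0.571 -0.256  0.051] [349. 186.]
bed 0.67 [ 0.526 -0.169 -0.   ] [323. 198.]
lens 0.7 [0.72  0.188 0.285] [224. 129.]
tripod 0.57 [ 0.751  0.248 -0.004] [215. 137.]
level 0.66 [ 0.76  -0.189 -0.003] [329. 137.]
hammer 0.84 [ 0.425  0.215 -0.002] [221. 222.]
chisel 0.55 [0.668 0.048 0.   ] [267. 160.]
spray 0.94 [0.441 0.44  0.002] [161. 217.]
spray 0.63 [ 0.569 -0.256  0.054] [349. 186.]
spray 0.21 [ 0.756  0.249 -0.003] [215. 136.]
```

View pics/scene0.png

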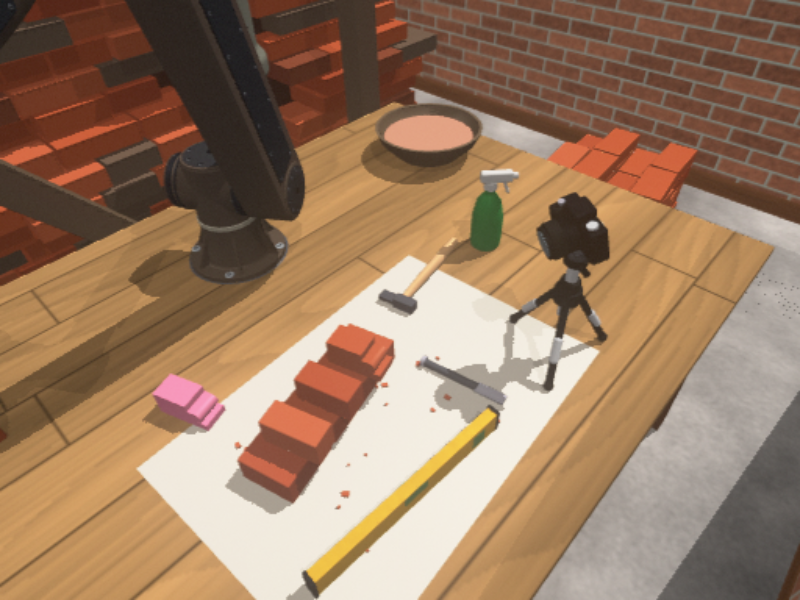

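View pics/top0.png

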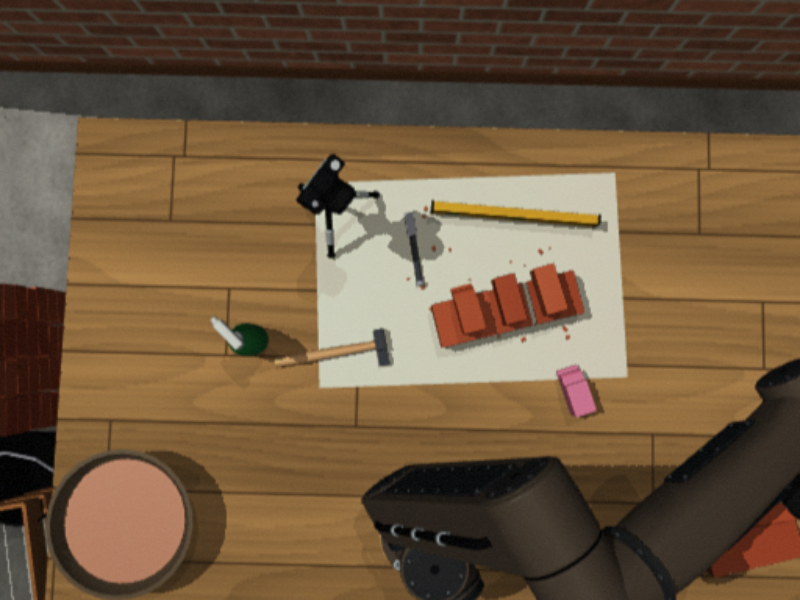

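The row holds three bricks in the scene view (800x600): (360,345), (330,390) and (297,430). The one at (360,345) has a stepped moulding at its end, and the other two are plain. The pink piece at (188,400) is the look-alike to leave alone. I'll confirm this in an enlarged crop and refine the poses.

```bash
cat > h.py <<'E'
from plant import ctrl
import cv2,numpy as np
from scipy.spatial.transform import Rotation as Ro
def pose():
    o=ctrl.get_obs(); return np.array(o["tool_pos"]),Ro.from_euler("xyz",o["orientation"],degrees=True)
def delta(p,R):
    p0,R0=pose(); print("shift mm",(R0.inv().apply(np.array(p)-p0)*1e3).round(1),"rotvec",(R0.inv()*R).as_rotvec(degrees=True).round(2))
def proj(s,X):
    p=s["R"]@np.asarray(X)+s["t"]; p=s["K"]@p; return p[:2]/p[2]
def tri(obs):  # obs: list of (snap, uv)
    A=[];b=[]
    for s,u in obs:
        d=s["R"].T@np.linalg.inv(s["K"])@np.array([u[0],u[1],1.]);d/=np.linalg.norm(d);c=-s["R"].T@s["t"]
        P=np.eye(3)-np.outer(d,d);A.append(P);b.append(P@c)
    return np.linalg.lstsq(np.vstack(A),np.hstack(b),rcond=None)[0]
E
python3 - <<'E'
from h import *
acc={}
for k in range(4):
  for n in ("scene","top"):
    s=ctrl.snapshot(n)
    for th,ref in (("carved_center",(.522,-.071,.083)),("carved_face",(.577,-.054,.083)),("blank_a",(.548,-.162,.053)),("blank_a",(.572,-.258,.053)),("bed",(.527,-.171,0)),("lens",(.718,.188,.283)),("tripod",(.753,.248,0))):
        for r in ctrl.mark_of(s,th):
            if np.linalg.norm(np.array(r["location"])-ref)<.02: acc.setdefault((th,ref),[]).append(r["location"])
    if k==0 and n=="scene": cv2.imwrite("pics/crop1.png",cv2.resize(s["frame"][190:330,140:300,::-1],None,fx=4,fy=4,interpolation=cv2.INTER_CUBIC))
for k,v in acc.items(): print(k[0],len(v),np.median(v,0).round(4),np.std(v,0).round(4))
s=ctrl.snapshot("wrist");w=-s["R"].T@s["t"];p,R=pose();print("wristcam in tool",R.inv().apply(w-p),"axes\n",(R.inv().as_matrix()@s["R"].T).round(3),s["K"])
delta([.50,-.08,.40],R)
E
```

```text
carved_center 7 [ 0.5233 -0.072   0.0823] [0.001  0.003  0.0013]
carved_face 7 [ 0.5766 -0.0557  0.0836] [0.0016 0.0013 0.0017]
blank_a 8 [ 0.5456 -0.1662  0.0534] [0.0018 0.0018 0.0034]
blank_a 8 [ 0.5706 -0.2571  0.0546] [0.0027 0.0012 0.0008]
lens 8 [0.7152 0.1888 0.2832] [0.0014 0.0006 0.0013]
tripod 8 [ 0.7546  0.2478 -0.0023] [0.0016 0.0012 0.0021]
bed 7 [ 0.5233 -0.1708 -0.0013] [0.0035 0.0011 0.0011]
wristcam in tool [0.08137443 0.00038995 0.01921661] axes
 [[-0.    -0.953 -0.302]
 [ 1.    -0.    -0.   ]
 [ 0.    -0.302  0.953]] [[327.93842057   0.         260.05449153]
 [  0.         327.93842057 193.18026232]
 [  0.           0.           1.        ]]
shift mm [-458.2  459.6    4.7] rotvec [0. 0. 0.]
```

View pics/crop1.png

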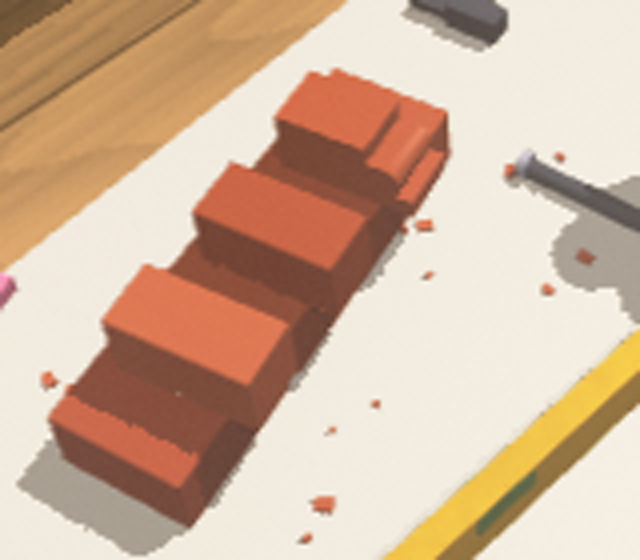

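The crop confirms it: the brick at crop (350,130) has the band, roll and cut-back at (410,160), while the bricks at (285,215) and (195,320) are plain and square-ended. First I'll use the wrist camera to measure the lens axis.

```bash
python3 -m inch '[0,-46,46,0,0,0,0, 0,-92,92,0,0,0,0, 0,-138,138,0,0,0,0, 0,-184,184,0,0,0,0, 0,-230,230,0,0,0,0]'; python3 -m inch '[0,-46,46,0,0,0,0, 0,-92,92,0,0,0,0, 0,-138,138,0,0,0,0, 0,-184,184,0,0,0,0, 0,-230,230,0,0,0,0]'
python3 - <<'E'
from h import *
t=np.radians(30);hh=np.array([.555,.832,0]);u=np.array([0,0,1.])
z=np.cos(t)*hh-np.sin(t)*u;x=np.sin(t)*hh+np.cos(t)*u;R=Ro.from_matrix(np.c_[x,np.cross(z,x),z])
C=np.array([.576,-.019,.40]);T=C-R.apply([.0814,0,.0192]);print(T,pose()[0]);delta(T,R)
E
```

```text
clock: 4.85
tool_pos: [0.3084, -0.428, 0.4048]
orientation: [-180.0, 0.0, -163.9]
force: [0.8, 0.1, 0.4]
opening: 0.0876
gripper_force: 0.0
clock: 5.35
tool_pos: [0.4292, -0.2089, 0.4052]
orientation: [-180.0, 0.1, -163.9]
force: [1.2, -0.2, 0.1]
opening: 0.0879
gripper_force: 0.0
[ 0.54418709 -0.0666907   0.33910553] [ 0.42920213 -0.20892365  0.40520684]
shift mm [-149.8  104.8   66.2] rotvec [-71.44  26.23 123.89]
```

Run:
```python
from h import *
print(ctrl.get_obs()["joint_pos"].round(1))
hh=np.array([.555,.832,0]);u=np.array([0,0,1.])
for d in (90,30):
    t=np.radians(d)
    z=np.cos(t)*hh-np.sin(t)*u;x=np.sin(t)*hh+np.cos(t)*u;R=Ro.from_matrix(np.c_[x,np.cross(z,x),z]);delta([.544,-.067,.34],R)
```

```text
[ -2.3   1.5 -23.3   0.  -65.  -71.6]
shift mm [-149.6  104.6   65.3] rotvec [7.000e-02 7.000e-02 1.398e+02]
shift mm [-149.6  104.6   65.3] rotvec [-71.44  26.23 123.89]
```

```bash
python3 -m inch '[0,0,0,0,0,0,-8.5, 0,0,0,0,0,0,-17, 0,0,0,0,0,0,-25.5, 0,0,0,0,0,0,-34, 0,0,0,0,0,0,-42.5]'; python3 -m inch '[0,0,0,0,0,0,-8.5, 0,0,0,0,0,0,-17, 0,0,0,0,0,0,-25.5, 0,0,0,0,0,0,-34, 0,0,0,0,0,0,-42.5]'; python3 -m inch '[0,0,0,0,0,0,-8.5, 0,0,0,0,0,0,-17, 0,0,0,0,0,0,-25.5, 0,0,0,0,0,0,-34, 0,0,0,0,0,0,-42.5]'; python3 -m inch '[0,0,0,0,0,0,-8.5, 0,0,0,0,0,0,-17, 0,0,0,0,0,0,-25.5, 0,0,0,0,0,0,-34, 0,0,0,0,0,0,-42.5]'; python3 -m inch '[0,0,0,0,0,0,-8.5, 0,0,0,0,0,0,-17, 0,0,0,0,0,0,-25.5, 0,0,0,0,0,0,-34, 0,0,0,0,0,0,-42.5]'
python3 - <<'E'
from h import *
print(ctrl.get_obs()["joint_pos"].round(1))
hh=np.array([.555,.832,0]);u=np.array([0,0,1.])
for d in (90,30):
    t=np.radians(d)
    z=np.cos(t)*hh-np.sin(t)*u;x=np.sin(t)*hh+np.cos(t)*u;R=Ro.from_matrix(np.c_[x,np.cross(z,x),z]);delta([.544,-.067,.34],R)
E
```

```text
clock: 5.85
tool_pos: [0.4287, -0.2107, 0.4048]
orientation: [-180.0, 0.0, -121.0]
force: [-0.3, 0.2, 0.3]
opening: 0.0876
gripper_force: 0.0
clock: 6.35
tool_pos: [0.4287, -0.2109, 0.4049]
orientation: [-180.0, -0.0, -78.6]
force: [-0.3, -0.7, -0.3]
opening: 0.0879
gripper_force: 0.0
clock: 6.85
tool_pos: [0.4287, -0.2109, 0.4048]
orientation: [-180.0, -0.0, -36.1]
force: [0.0, 0.1, 0.7]
opening: 0.0879
gripper_force: 0.0
clock: 7.35
tool_pos: [0.4287, -0.2109, 0.4048]
orientation: [180.0, -0.0, 6.4]
force: [-0.7, 0.0, 0.1]
opening: 0.0877
gripper_force: 0.0
clock: 7.85
tool_pos: [0.4287, -0.2109, 0.4048]
orientation: [180.0, -0.0, 48.9]
force: [-0.3, 0.6, -0.0]
opening: 0.0876
gripper_force: 0.0
[ -2.5   1.6 -23.3   0.  -65.1 141.5]
shift mm [184.2  -7.6  64.9] rotvec [ 0.02 -0.01 -7.35]
shift mm [184.2  -7.6  64.9] rotvec [ 3.87 59.9  -6.66]
```

```bash
python3 -m inch '[0,26,-1,10,0.5,8.5,-0.9, 0,52,-2,20,1,17,-1.8, 0,78,-3,30,1.6,25.5,-2.7, 0,104,-4,40,2.2,34,-3.7, 0,130,-5,46,2.7,42.4,-4.7]';  python3 - <<'E'
from h import *
print(ctrl.get_obs()["joint_pos"].round(1))
hh=np.array([.555,.832,0]);u=np.array([0,0,1.])
t=np.radians(30)
z=np.cos(t)*hh-np.sin(t)*u;x=np.sin(t)*hh+np.cos(t)*u;R=Ro.from_matrix(np.c_[x,np.cross(z,x),z]);delta([.544,-.067,.34],R)
s=ctrl.snapshot("wrist");cv2.imwrite("pics/w1.png",s["frame"][:,:,::-1]);print(proj(s,[.715,.189,.283]))
E
```

```text
clock: 8.35
tool_pos: [0.513, -0.1053, 0.3632]
orientation: [-178.5, -42.3, 52.4]
force: [-2.5, -1.1, -1.5]
opening: 0.088
gripper_force: 0.0
[-10.2   7.2 -12.4 -45.5 -58.7 173.7]
shift mm [20.8  2.4 50.2] rotvec [ 1.61 17.64 -2.68]
[ 242.56957796 -100.78887751]
```

Run:
```python
from h import *
yw=np.radians(35);hh=np.array([np.cos(yw),np.sin(yw),0]);u=np.array([0,0,1.])
t=np.radians(30)
z=np.cos(t)*hh-np.sin(t)*u;x=np.sin(t)*hh+np.cos(t)*u;R=Ro.from_matrix(np.c_[x,np.cross(z,x),z])
T=np.array([.469,.017,.40])-R.apply([.0814,0,.0192]);print(T);delta(T,R)
```

```text
[ 0.42203991 -0.01588181  0.33910553]
shift mm [  -9.5 -125.5   28.6] rotvec [-15.07  17.13   9.82]
```

```bash
python3 -m inch '[0,0,-30,5,-5,0,3, 0,0,-60,10,-10,3,6, 0,-3,-90,15,-13,8,9, 0,-6,-110,22,-15,13,9.8, 0,-9,-125,28,-15,17,9.8]';  python3 - <<'E'
from h import *
yw=np.radians(35);hh=np.array([np.cos(yw),np.sin(yw),0]);u=np.array([0,0,1.])
t=np.radians(30)
z=np.cos(t)*hh-np.sin(t)*u;x=np.sin(t)*hh+np.cos(t)*u;R=Ro.from_matrix(np.c_[x,np.cross(z,x),z])
T=np.array([.469,.017,.40])-R.apply([.0814,0,.0192]);delta(T,R)
print(ctrl.get_obs()["joint_pos"].round(1))
s=ctrl.snapshot("wrist");cv2.imwrite("pics/w2.png",s["frame"][:,:,::-1]);print(proj(s,[.715,.189,.283]))
E
```

```text
clock: 8.9
tool_pos: [0.4166, -0.0106, 0.3565]
orientation: [179.0, -57.7, 35.7]
force: [-0.1, -0.1, 0.6]
opening: 0.088
gripper_force: 0.0
shift mm [-14.    7.3  10.5] rotvec [0.4  2.33 0.38]
[ -4.8  -7.8 -29.4 -64.4 -36.4 173.5]
[266.82387455  34.7392471 ]
```

View pics/w2.png

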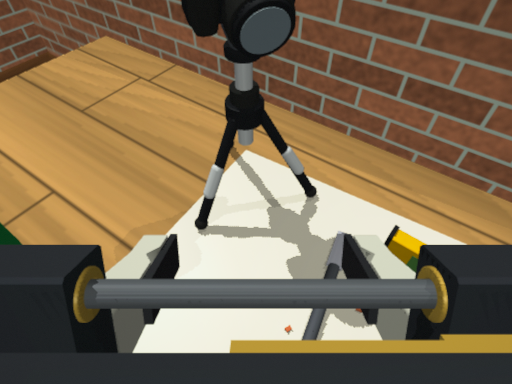

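The wrist view shows the lens glass at about (266,30), the tripod feet at (202,224) and (311,191), and part of the level and chisel below. I'll fit the glass ellipse and take a second view.

```bash
cat >> h.py <<'E'
def lens_normal(s,c0):
    """glass ellipse -> circle normal (two solutions) in world"""
    u,v=map(int,c0.round()); g=s["frame"].astype(int); 
    big=cv2.resize(s["frame"],None,fx=4,fy=4,interpolation=cv2.INTER_CUBIC).astype(int)
    c=big[4*v-12:4*v+12,4*u-12:4*u+12].reshape(-1,3).mean(0)
    dark=20
    m=(np.abs(big-c).sum(2)<0.5*np.abs(c-dark).sum()).astype(np.uint8)
    n,l,st,_=cv2.connectedComponentsWithStats(m); m=(l==l[4*v,4*u]).astype(np.uint8)
    ct=max(cv2.findContours(m,cv2.RETR_EXTERNAL,cv2.CHAIN_APPROX_NONE)[0],key=cv2.contourArea)
    e=cv2.fitEllipse(cv2.convexHull(ct)); (x,y),(a,b),th=e
    x,y,a,b=(x-1.5)/4,(y-1.5)/4,a/4,b/4
    t=np.radians(th);Rt=np.array([[np.cos(t),-np.sin(t)],[np.sin(t),np.cos(t)]])
    A=Rt@np.diag([4/a**2,4/b**2])@Rt.T; p=np.array([x,y])
    Q=np.zeros((3,3));Q[:2,:2]=A;Q[:2,2]=Q[2,:2]=-A@p;Q[2,2]=p@A@p-1
    Q=s["K"].T@Q@s["K"]; w,V=np.linalg.eigh(Q)  # w0<0<w1<w2
    if (w<0).sum()==2: w,V=np.linalg.eigh(-Q)
    out=[]
    for sg in (1,-1):
        n=np.sqrt((w[2]-w[1])/(w[2]-w[0]))*V[:,2]+sg*np.sqrt((w[1]-w[0])/(w[2]-w[0]))*V[:,0]
        if n[2]>0:n=-n
        n=s["R"].T@n; out.append((n.round(3),"yaw",np.degrees(np.arctan2(n[1],n[0])).round(1),"slant",np.degrees(np.arcsin(-n[2])).round(1)))
    print("ell",round(x,1),round(y,1),round(a,1),round(b,1),round(th),"area ratio",round(cv2.contourArea(ct)/(np.pi*a*b*4),3)); return (x,y),out
E
python3 - <<'E'
from h import *
s=ctrl.snapshot("wrist");c,o=lens_normal(s,np.array([266,31.]));print(c,*o,sep="\n")
for th in ("lens","tripod"):
    for r in ctrl.mark_of(s,th): print(th,r["p"],np.array(r["location"]).round(4))
for uv in ((202,225),(311,192)):
    C=-s["R"].T@s["t"];d=s["R"].T@np.linalg.inv(s["K"])@np.array([*uv,1.]);P=C+d*(.006-C[2])/d[2];q=P-[.7546,.2478,0];print(P.round(3),np.hypot(q[0],q[1]),np.degrees(np.arctan2(q[1],q[0])))
E
```

```text
ell 267.7 34.2 41.0 55.4 52 area ratio 0.987
(267.7041320800781, 34.19020080566406)
(array([-0.559, -0.787, -0.262]), 'yaw', np.float64(-125.4), 'slant', np.float64(15.2))
(array([-0.538,  0.063,  0.841]), 'yaw', np.float64(173.3), 'slant', np.float64(-57.2))
lens 0.96 [0.7106 0.1932 0.2811]
[0.652 0.259 0.006] 0.10304175531695059 173.67985949002247
[0.807 0.156 0.006] 0.10526644976965964 -60.175664176475394
```

```bash
python3 -m inch '[0,0,30,-10,0,2,0, 0,0,60,-20,3,3,-2, 0,0,90,-30,6,3,-4, 0,5,110,-30,9,3,-6, 0,5,125,-30,12,3,-8]'
python3 - <<'E'
from h import *
s=ctrl.snapshot("wrist");c=proj(s,[.715,.189,.283]);print(ctrl.get_obs()["joint_pos"].round(1),c)
cv2.imwrite("pics/w3.png",s["frame"][:,:,::-1])
for th in ("lens","tripod"):
    for r in ctrl.mark_of(s,th): print(th,r["p"],np.array(r["location"]).round(4))
c,o=lens_normal(s,c);print(c,*o,sep="\n")
E
```

```text
clock: 9.6
tool_pos: [0.4801, -0.0859, 0.4413]
orientation: [-179.4, -56.0, 46.8]
force: [0.5, -0.2, 0.1]
opening: 0.0878
gripper_force: 0.0
[-15.2  -1.3 -12.1 -57.1 -61.6 173.6] [248.20006568 101.41427018]
lens 0.94 [0.7097 0.1897 0.2844]
ell 247.2 97.5 29.7 44.7 82 area ratio 0.978
(247.2481689453125, 97.48211669921875)
(array([-0.556, -0.79 , -0.259]), 'yaw', np.float64(-125.2), 'slant', np.float64(15.0))
(array([-0.111, -0.009,  0.994]), 'yaw', np.float64(-175.2), 'slant', np.float64(-83.6))
```

Run:
```python
from h import *
R=Ro.from_euler("xyz",[180,0,15.6],degrees=True);delta([.5156,-.0741,.40],R)
```

```text
shift mm [-15.8  19.2  49.4] rotvec [-15.75 -54.52  28.87]
```

```bash
python3 -m inch '[0,-2,3,8,-2,-7,3.7, 0,-4,6,16,-4,-14,7.4, 0,-6,9,24,-6,-21,11, 0,-8,12,32,-8,-28,14.8, 0,-11,14,36,-10,-34.6,18.3]'
python3 - <<'E'
from h import *
R=Ro.from_euler("xyz",[180,0,15.6],degrees=True);delta([.5156,-.0741,.40],R)
E
```

```text
clock: 10.25
tool_pos: [0.5047, -0.075, 0.4113]
orientation: [-176.1, -20.1, 25.5]
force: [-0.2, -1.0, -0.5]
opening: 0.0874
gripper_force: 0.0
shift mm [ 5.7  4.8 13.8] rotvec [ -5.61 -19.75  10.53]
```

```bash
python3 -m inch '[0.2,2,2,5,-2,-7,3.7, 0.2,4,4,10,-4,-14,7.4, 0.2,5.7,4.8,13.8,-5.6,-19.75,10.5, 0.2,5.7,4.8,13.8,-5.6,-19.75,10.5]'
python3 - <<'E'
from h import *
R=Ro.from_euler("xyz",[180,0,15.6],degrees=True);delta([.5156,-.0741,.40],R)
s=ctrl.snapshot("wrist")
im=s["frame"][:,:,::-1].copy()
ex=np.array([np.cos(np.radians(15.6)),np.sin(np.radians(15.6)),0]);ey=np.array([-ex[1],ex[0],0])
c=np.array([.5233,-.072,.11])
pts=[proj(s,c+a*ex+b*ey) for a,b in ((-.055,-.025),(.019,-.025),(.019,.025),(-.055,.025))]
big=cv2.resize(im,None,fx=1.5,fy=1.5,interpolation=cv2.INTER_CUBIC)
cv2.polylines(big,[np.array(np.array(pts)*1.5,np.int32)],True,(0,255,0),1);cv2.imwrite("pics/w4.png",big);print(np.round(pts).tolist())
for th in ("carved_center","carved_face"):
    for r in ctrl.mark_of(s,th): print(th,r["p"],np.array(r["location"]).round(4))
E
```

```text
clock: 10.65
tool_pos: [0.5162, -0.0739, 0.3986]
orientation: [-179.8, 0.1, 15.8]
force: [-0.2, -0.1, -1.0]
opening: 0.0701
gripper_force: 0.0
shift mm [-0.6 -0.  -1.4] rotvec [-0.16  0.06  0.2 ]
[[289.0, 241.0], [292.0, 160.0], [232.0, 160.0], [234.0, 240.0]]
carved_center 0.69 [ 0.5284 -0.0745  0.0848]
carved_center 0.36 [ 0.5188 -0.1709  0.0011]
carved_face 0.85 [ 0.5718 -0.0539  0.0826]
```

View pics/w4.png

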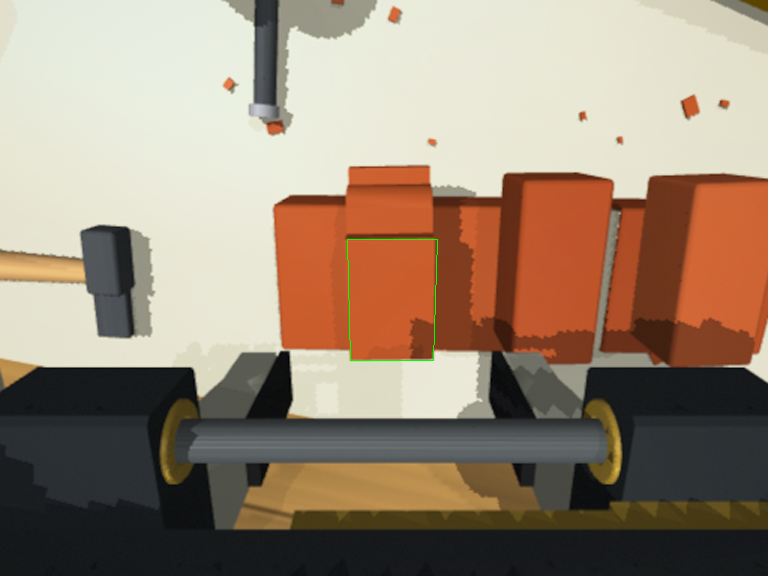

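The overlay sits on the brick's plain block at about (390,300), and the carved end is up at (390,175). It matches within 2 mm. Descending.

```bash
python3 -m inch '[0.2,0,0,40,0,0,0, 0.2,0,0,80,0,0,0, 0.2,0,0,115,0,0,0, 0.2,0,0,140,0,0,0, 0.2,0,0,154,0,0,0]'; python3 -m inch '[1,0,0,0,0,0,0, 1,0,0,0,0,0,0, 1,0,0,0,0,0,0, 1,0,0,0,0,0,0, 1,0,0,0,0,0,0]'
```

```text
clock: 11.3
tool_pos: [0.5151, -0.0748, 0.2451]
orientation: [-179.7, -0.3, 15.7]
force: [-0.1, 0.9, -0.5]
opening: 0.07
gripper_force: 0.0
clock: 11.8
tool_pos: [0.5168, -0.0741, 0.2481]
orientation: [-179.8, -0.4, 15.8]
force: [-1.3, 0.1, 6.9]
opening: 0.0501
gripper_force: 29.9
```

```bash
python3 -m inch '[1,0,0,-15,0,0,0, 1,0,0,-35,0,0,0, 1,0,0,-60,0,0,0, 1,0,0,-90,0,0,0, 1,0,0,-120,0,0,0]'; python3 -m inch '[1,0,0,0,0,0,0, 1,0,0,0,0,0,0]'
python3 - <<'E'
from h import *
print(ctrl.get_obs()["joint_pos"].round(1))
p0,R0=pose()
for n in ("scene","top","scene","top"):
    s=ctrl.snapshot(n)
    for th in ("carved_center","carved_face"):
        for r in ctrl.mark_of(s,th):
            L=np.array(r["location"])
            if r["p"]>.2 and L[2]>.12: print(n,th,round(r["p"],2),L.round(4),"tool",(R0.inv().apply(L-p0)*1e3).round(1))
E
```

```text
clock: 12.3
tool_pos: [0.5152, -0.0747, 0.3673]
orientation: [-179.8, -0.2, 15.7]
force: [0.9, 0.2, -5.3]
opening: 0.0498
gripper_force: 29.9
clock: 12.5
tool_pos: [0.5154, -0.0746, 0.3667]
orientation: [-179.8, -0.3, 15.7]
force: [0.3, 0.9, -5.4]
opening: 0.0499
gripper_force: 29.9
[ 13.3   7.7 -21.7  -0.3 -60.3  92.6]
scene carved_center 0.61 [ 0.5254 -0.0721  0.1993] tool [  9.5   1.  167.5]
scene carved_center 0.73 [ 0.5221 -0.0738  0.1989] tool [  5.8   1.8 167.9]
scene carved_center 0.55 [ 0.5762 -0.0559  0.2002] tool [ 62.8  -0.8 166.9]
scene carved_face 0.9 [ 0.5742 -0.0583  0.2013] tool [ 60.2   1.  165.7]
```

```bash
cat >> h.py <<'E'
LENS=np.array([.713,.190,.284]);YAW,SL=-124.5,15.1
def goal(F=(.0635,0,.165),lens=LENS):
    y,s=np.radians(YAW),np.radians(SL);l=np.array([np.cos(s)*np.cos(y),np.cos(s)*np.sin(y),-np.sin(s)])
    zz=np.array([np.sin(s)*np.cos(y),np.sin(s)*np.sin(y),np.cos(s)])
    R=Ro.from_matrix(np.c_[-l,np.cross(-zz,-l),-zz]);face=lens+.15*l
    return face-R.apply(F),R,face
E
python3 - <<'E'
from h import *
T,R,f=goal();print(T,f);delta(T,R)
E
```

```text
[ 0.57190161 -0.01529944  0.38768527] [0.63097254 0.07064931 0.24492432]
shift mm [ 70.  -42.  -20.8] rotvec [  5.12  14.22 -39.54]
```

```bash
python3 -m inch '[1,4,-3,-3,0.3,1,-3, 1,11,-7,-6,1,2.5,-7, 1,19,-12,-10,1.5,4,-12, 1,27,-17,-14,2,6,-17, 1,35,-21,-18,2.6,7.1,-20]'
python3 - <<'E'
from h import *
T,R,f=goal();delta(T,R);print(ctrl.get_obs()["joint_pos"].round(1))
E
```

```text
clock: 13.6
tool_pos: [0.5439, -0.0447, 0.3851]
orientation: [-178.6, -7.8, 35.9]
force: [-0.4, -0.8, -5.0]
opening: 0.05
gripper_force: 29.9
shift mm [39.9 -7.4  3. ] rotvec [  2.48   7.03 -19.35]
[ 14.2   7.7 -17.4  -4.9 -58.3 114.1]
```

```bash
python3 -m inch '[1,10,-1,0,0.5,1.8,-5, 1,20,-3,1,1.2,3.5,-10, 1,29,-5,2,1.8,5,-14, 1,36,-7,3,2.3,6.4,-17.5, 1,40,-7.4,3,2.5,7,-19.3]'; python3 -m inch '[1,0,0,0,0,0,0, 1,0,0,0,0,0,0, 1,0,0,0,0,0,0, 1,0,0,0,0,0,0]'
python3 - <<'E'
from h import *
T,R,f=goal();delta(T,R);print(f,ctrl.get_obs()["joint_pos"].round(1))
acc={}
for k in range(3):
  for n in ("scene","top","wrist"):
    s=ctrl.snapshot(n)
    if k==0: cv2.imwrite(f"pics/f_{n}.png",s["frame"][:,:,::-1] if n!="scene" else cv2.resize(s["frame"][90:290,180:430,::-1],None,fx=3,fy=3,interpolation=cv2.INTER_CUBIC))
    for th,ref in (("carved_center",f-.055*R.as_matrix()[:,0]),("carved_face",f),("lens",LENS)):
        for r in ctrl.mark_of(s,th):
            L=np.array(r["location"])
            if np.linalg.norm(L-ref)<.03: acc.setdefault((n,th),[]).append(L)
for k,v in acc.items(): print(k,len(v),np.mean(v,0).round(4))
E
```

```text
clock: 14.1
tool_pos: [0.5722, -0.0153, 0.3872]
orientation: [-179.9, -15.0, 55.4]
force: [-0.5, 0.5, -3.6]
opening: 0.05
gripper_force: 29.9
clock: 14.5
tool_pos: [0.5718, -0.0157, 0.3874]
orientation: [-179.9, -15.0, 55.2]
force: [-0.7, -0.3, -4.4]
opening: 0.0496
gripper_force: 29.9
shift mm [ 0.5 -0.2 -0.2] rotvec [-0.    0.12 -0.28]
[0.63097254 0.07064931 0.24492432] [ 14.    9.4 -12.9 -11.8 -57.  136.7]
('scene', 'carved_center') 3 [0.6002 0.024  0.2303]
('scene', 'carved_face') 3 [0.6289 0.0679 0.2434]
('scene', 'lens') 3 [0.7141 0.1907 0.2812]
('top', 'carved_center') 2 [0.5996 0.0238 0.2272]
('top', 'carved_face') 3 [0.6303 0.0684 0.2451]
('top', 'lens') 3 [0.7154 0.1885 0.2837]
('wrist', 'carved_center') 3 [0.604  0.026  0.2344]
('wrist', 'carved_face') 3 [0.6248 0.071  0.2422]
```

View pics/f_scene.png

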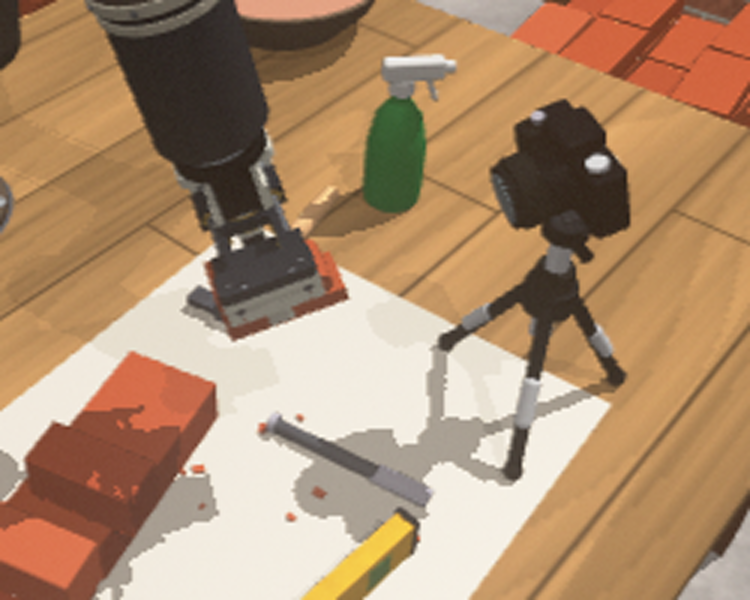

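View pics/f_wrist.png

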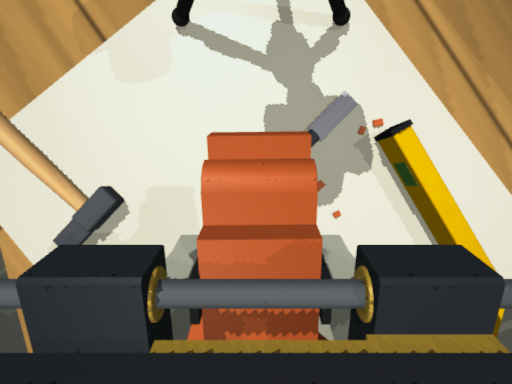

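The brick is held squarely in the wrist view: band edge at row 134, block edge at row 227, middle at column 259. I'll check the slip in pixels.

Run:
```python
from h import *
s=ctrl.snapshot("wrist");p,R=pose()
for name,X in (("band top edge",(.0635,.165+.0115)),("block front top edge",(.0635-.036,.165-.0275))):
    print(name,[proj(s,p+R.apply([X[0],y,X[1]])).round(1).tolist() for y in (-.025,.025)])
g=cv2.cvtColor(s["frame"],cv2.COLOR_RGB2LAB).astype(int)
for u in (240,260,280): print([(r,g[r,u].tolist()) for r in (130,131,132,133,134,135)], [(r,int(g[r,u,0])) for r in range(222,236,2)])
```

```text
band top edge [[207.1, 132.1], [312.5, 132.1]]
block front top edge [[196.4, 236.6], [323.3, 236.5]]
[(130, [240, 124, 135]), (131, [225, 125, 141]), (132, [123, 150, 155]), (133, [94, 158, 163]), (134, [93, 159, 163]), (135, [109, 162, 166])] [(222, 135), (224, 130), (226, 94), (228, 95), (230, 94), (232, 95), (234, 96)]
[(130, [240, 125, 135]), (131, [221, 125, 140]), (132, [94, 158, 163]), (133, [94, 158, 163]), (134, [95, 159, 162]), (135, [108, 162, 166])] [(222, 134), (224, 125), (226, 95), (228, 94), (230, 93), (232, 94), (234, 94)]
[(130, [162, 127, 138]), (131, [134, 138, 144]), (132, [95, 159, 163]), (133, [94, 159, 163]), (134, [97, 159, 164]), (135, [113, 163, 168])] [(222, 132), (224, 122), (226, 95), (228, 95), (230, 94), (232, 94), (234, 94)]
```

Run:
```python
from plant import ctrl
o=ctrl.get_obs();print(o["clock"],abs(o["qvel"]).max(),o["gripper_force"]);print(ctrl.close_job())
```

```text
16.35 0.19764560773373036 29.914087057113647
the job is handed in; nothing more can be done
None
```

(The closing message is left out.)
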